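# Open the child-resistant jar of cleaning tablets

### The job

Open the square jar of machine-cleaning tablets that is wedged in the steel caddy: its cap is child-resistant, so press it down, and keep it pressed, while turning it anticlockwise until it comes free of the thread, pressing firmly but never harder than about 20 N and not forcing it sideways or upward. Lift the cap off and set it down gently on the steel tray, flat on its floor and the right way up, and let go. Leave the spoon on the tray and everything else on the bench where it is.

Things in the scene. Friction and masses are not known exactly. Their poses are not given: they have to be found in the camera images.
- jar: grey plastic jar, 66 mm square, wedged in a steel caddy fixed to the bench; it cannot turn or lift. Origin on the jar's axis at bench level, z up, x towards the caddy's spare pocket (tin in it, 105 mm along x, top 67 mm high). Caddy x -50 to 155 mm, y -46 to 46 mm, 40 mm high. Square body up to 81 mm height, round shoulder (radius 28 mm) to 89 mm, then the neck
- jar_mouth (a point): centre of the jar's rim, 115 mm above the bench, on its axis; axes as the jar's. Neck radius 18 mm, right-hand three-start thread (anticlockwise from above unscrews) out to radius 21 mm
- cap: the cap. Origin: centre of its underside, on which it stands when put down (100 to 101 mm above the bench on the shut jar); z up its axis; x fixed in its hidden inner threaded cup, within 0.05 rad of the jar's x at first. White, about 50 g, diameter 54 mm, 30.5 mm tall, open below. Outside is a straight ribbed shell, 0.5 to 30.5 mm above the origin, that turns on the inner cup
- cap_top (a point): centre of the shell's top, 30.5 mm above the cap's origin (up to 31.3); x turns with the shell, starts anywhere. Shell sinks 3.3 mm on a spring, 2.5 N/mm, to a stop. Turned with under 7 N of press it only ratchets, 9 clicks a turn. Pressed home (10 to 15 N) its lugs catch the inner cup after up to 0.6 rad of play; if lugs stand on teeth it sinks fully only once turned a little
- cap_inside (a point): centre of the inner cup's ceiling, 17.5 mm above the cap's origin, axes as cap. The inner cup must turn about 0.95 rad anticlockwise (0.2 N m) to leave the thread and climbs 3 mm meanwhile (20 mm a turn): the hand must give way upward, keeping the force. Up to 2 rad does no harm; regripping is fine. Once free it lifts straight off with only its weight; a cap still held resists a pull
- tray: flat steel tray fixed on the bench, 240 mm (its x) by 170 mm (its y), sheet 3 mm thick, rim 8 mm high. Origin at the centre of its underside, at bench level; its floor is 3 mm above that. The spoon lies near its +y edge along x; the rest is clear
- spoon: steel cupping spoon, 150 mm long, lying on the tray along the tray's x about 55 mm to the +y side of its middle; origin under its middle, x towards the bowl of the spoon
- tin: closed aluminium tin, diameter 62 mm, 62 mm tall, in the caddy's spare pocket; origin at the centre of its underside
- vial: small amber bottle with a plain white cap, diameter 36 mm, 85 mm tall, standing on the bench nearest the robot; origin at the centre of its underside
- bowl0: white cupping bowl, 92 mm across, 60 mm tall, beyond the caddy and the tray; origin at the centre of its underside
- bowl1: another such bowl, to the left
- bowl2: another such bowl, to the right
- beaker: red plastic cup, 84 mm across the rim, 110 mm tall, on the left; origin at the centre of its underside
There are look-alikes about, which are no part of the job. Leave any green look-alike of the jar alone.

How it is judged:
On the way, in this order (a step that is already met when the one before it is completed fails the run):
1. the inner cup of the cap has been turned at least 0.6 rad on the jar while the cap is still down on the neck (angle between the x axis of cap and the x axis of jar, either way round above 0.6 rad and horizontal distance between cap and jar_mouth below 0.005 m and z of cap in the frame of jar below 0.106 m), for 0.1 s.
2. the cap has been lifted clear of the jar's rim, at least 10 mm above it (z of cap in the frame of jar above 0.125 m), for 0.1 s.
At the end, for the whole second after the job is handed in: The cap, let go and at rest, stands the right way up and flat (within 0.06 rad) on the tray's floor (its underside within 2.5 mm of the floor), wholly inside the rim; the jar is open (z of cap in the frame of tray between 0.0005 and 0.0055 m and x of cap in the frame of tray between -0.093 and 0.093 m and y of cap in the frame of tray between -0.058 and 0.058 m and angle between cap's own z axis and vertical below 0.06 rad and linear speed of cap below 0.02 m/s and contact force between cap and the fingers below 0.05 N); the robot touches nothing.
It fails at once if the cap is pressed or pulled on the jar with more than 30 N (contact force between cap and jar above 30 N).
It fails at once if the cap is banged on the tray with more than 40 N (contact force between cap and tray above 40 N).
It fails at once if a bystander (spoon, tin, vial, bowl or beaker) is shifted by more than 30 mm (distance of any of spoon, tin, vial, bowl0, bowl1, bowl2, beaker from where it was at the start of the episode above 0.03 m).
It also fails if it takes over 58 s, if anything falls off the work surface, if the arm or the gripper's body presses on something with over 40 N, if the wrist force passes 120 N, or if a joint passes its speed limit or range.

### The arm

A 7-joint arm with a two-finger parallel gripper is mounted at the origin on the work surface. World frame = base frame: x ahead of the robot, y to its left, z up, the work surface at z = 0. Lengths are in m, angles in rad, forces in N, time in s.
With the tool pointing down it reaches from about 0.4 to 0.9 m from the base axis. Payload 5.6 kg.
Tool frame: the origin (TCP) lies midway between the tips of the shut fingers; the grasp point (between the pads) lies 19 mm behind it (robot.pinch_z is the z of the grasp point in the tool frame, in m); z points along the fingers, y is the line along which they close (so a half turn about z gives the same grasp; the last joint's range is limited). The gripper opens to 92 mm and grips with 3 to 60 N. Pads are 20 mm wide; open, the fingers measure 128 mm over their backs; the gripper's body (75 mm by 189 mm) begins 69 mm behind the grasp point.
Start: joints at [-0.043, 0.468, -0.012, 1.603, 0.006, 1.071, -0.056], TCP at [0.65, -0, 0.215] pointing down, gripper open.
Joint ranges: [-2.53, 2.53], [-0.31, 2.02], [-1.57, 1.55], [0.28, 2.44], [-1.29, 4.43], [0.15, 1.84], [-2.92, 2.92]. Speed limits (rad/s): [2.57, 2.57, 3.14, 3.14, 3.14, 3.14, 3.14].

### API

Orientations are given as a unit quaternion [w, x, y, z].
In Python, from station import get_state, optics, robot, nets gives the robot as it stands. The module is installed in compiled form; this text tells all that it offers.
- The arm moves only by the shell command python3 -m pendant 'ROWS' [OPENING] [FORCE]. ROWS is JSON, a list of rows, each a list of 4 numbers: the shift along the tool's x, y, z in cm, then the turn about the tool's z in rad. In form: [[tx, ty, tz, yaw], ...]. A call has 1 to 20 rows; each row is the pose to reach, as a shift and turn from the pose commanded when the call began, along the tool's axes at that moment; what a row does not reach only later rows make up. A row lasts 1/8 s, in which the tool goes at most 62.5 mm and 10.7 degrees, less where a joint would pass 70% of its speed; a pose out of reach is approached as far as the arm can. A call with a gripper value outside its range is refused whole. OPENING is the finger opening in cm, from 0 to 9.19, set as the call begins (- or left out, the last holds). The fingers move at their own pace and stop on an object; FORCE is the grip in N (left out, the last holds). Time passes only in rows, so rows that repeat a pose let the fingers close. It gives the time, the measured TCP pose, the force, the opening and the grip force at its end, in the units of the state.
- get_state(): the state, without advancing time (a new reading comes with each control period).
- optics.read_camera(name): name is "scene" or "side" or "wrist"; returns (picture, depth): 384x512x3 uint8, blue, green, red; 384x512 float32, m along the optical axis (not along the pixel's ray), 0 where there is no reading.
- optics.camera_model(name): a dict with "fx", "fy", "cx", "cy" (pixels), "xyz" and "orientation" of the camera in the world; the wrist camera has in their place "tool_from_camera" (4x4, takes a point from camera to tool coordinates, whose origin is the TCP and whose axes are the flange's). Camera axes: x right, y up, looking along -z (the intrinsics and any distortion apply to the point x, -y, -z); pixel columns grow to the right and rows downward; lengths in m; the calibration is good to about 2 mm. A picture is of the moment at which its call begins: read the wrist's pose just before it. camera_model takes no time and is no camera call.
- robot.job_done(): hands the job in; it is judged then, once.
Trained networks look in the newest picture that a camera, given by its name, has taken for a name from the list of things; names that differ only in an ending like _2 or _b are one class to them, and where a whole thing is asked for, a point or a joint stands for the part that bears it (a point fixed in the world has none). Each returns a list of dicts, best first, with "p" (0 to 1); they miss things now and then, are a little off and sometimes report something else, mostly with a low value. They report only what shows in the picture. A call takes as long as a camera call. They do not tell look-alikes from the thing itself.
- nets.outline_of(name, camera): "region" (384x512 bool, what is visible of it) and "rect" ([centre column, centre row, width, height] in pixels, round what is visible of it).
- nets.spot_point(name, camera): "at" ([column, row] in pixels: a listed point, or the origin of a listed thing).
The state is a dict: "time_s": time; "joints": joint angles; "qd": joint speeds; "tau": joint torques, N m; "tool_pos": TCP position; "tool_rot": TCP orientation; "ft_force": force on the tool from outside, world axes, zero at the start; "ft_torque": the same for the moment, N m; "opening": finger opening in m; "finger_force": force on a finger pad.
Only numpy, scipy, OpenCV 4.12 (cv2) and the standard library are available. Lean on these libraries where they do the work, as an engineer would, in place of code of your own. Each camera call takes 0.05 s, during which the arm holds its last target. There are 200 camera calls.

## Working session

There is one attempt and no reset: what is moved stays moved. The work goes in short steps, Python scripts to look and compute and a shell command to move; the robot and the scene stay as the last step left them, time stands still between calls to the robot, and variables do not carry over. Pictures are saved under pics/ and viewed, at most 10 in all, crops included, and the job is handed in when it is done.

```bash
mkdir -p pics; cat > h.py <<'E'
import numpy as np, cv2
from scipy.spatial.transform import Rotation as R
from station import get_state, optics, robot, nets
def T(cam,st=None):
    m=optics.camera_model(cam)
    if 'xyz' in m:
        q=m['orientation'];M=np.eye(4);M[:3,:3]=R.from_quat([*q[1:],q[0]]).as_matrix();M[:3,3]=m['xyz'];return m,M
    q=st['tool_rot'];M=np.eye(4);M[:3,:3]=R.from_quat([*q[1:],q[0]]).as_matrix();M[:3,3]=st['tool_pos']
    return m,M@np.array(m['tool_from_camera'])
def w(cam,u,v,d,st=None):
    m,M=T(cam,st);u,v,d=map(np.asarray,(u,v,d))
    p=np.stack([(u-m['cx'])/m['fx']*d,-(v-m['cy'])/m['fy']*d,-d,np.ones_like(d)],-1)
    return (p@M.T)[...,:3]
def onz(cam,u,v,z,st=None):
    a=w(cam,u,v,1.0,st);m,M=T(cam,st);c=M[:3,3];return c+(a-c)*(z-c[2])/(a[2]-c[2])
E
python3 - <<'E'
from h import *
print({k:v for k,v in optics.camera_model('scene').items()});print(optics.camera_model('wrist').keys())
ims=[]
for c in ('scene','side'):
    im,d=optics.read_camera(c);cv2.imwrite(f'pics/{c}0.png',im);np.save(f'{c}0.npy',d)
    for n in ('jar','cap','tray','cap_top','vial'):
        if n=='cap_top': print(c,n,[(r['p'],r['at']) for r in nets.spot_point(n,c)]);continue
        for r in nets.outline_of(n,c):
            m=r['region']&(d>0);P=w(c,*np.nonzero(m)[::-1],d[m]) if m.any() else np.zeros((1,3))
            print(c,n,round(r['p'],2),np.round(r['rect']),np.round(np.percentile(P,[3,50,97],axis=0),3).tolist())
E
```

```text
{'fx': 416.69642219846327, 'fy': 416.69642219846327, 'cx': 252.09134656966393, 'cy': 190.79784333719476, 'xyz': array([ 0.96576591, -0.67947858,  0.6835888 ]), 'orientation': array([0.84282004, 0.45933673, 0.12734107, 0.24989679])}
dict_keys(['fx', 'fy', 'cx', 'cy', 'tool_from_camera'])
scene jar 0.82 [ 89. 257.  82.  87.] [[0.19, -0.332, 0.004], [0.267, -0.28, 0.034], [0.372, -0.234, 0.111]]
scene jar 0.66 [289. 201.  81.  46.] [[0.453, 0.136, 0.004], [0.527, 0.153, 0.035], [0.647, 0.241, 0.087]]
scene cap 0.71 [276. 170.  22.  17.] [[0.431, 0.001, 0.001], [0.49, 0.167, 0.127], [0.603, 0.365, 0.244]]
scene cap 0.71 [231. 272.  64.  25.] [[0.497, -0.132, 0.005], [0.588, -0.116, 0.015], [0.63, -0.086, 0.024]]
scene cap 0.26 [203. 214.  12.  35.] [[0.38, -0.022, 0.005], [0.401, -0.014, 0.052], [0.41, 0.005, 0.087]]
scene tray 0.95 [215. 294. 136.  90.] [[0.442, -0.258, 0.001], [0.565, -0.186, 0.004], [0.675, -0.09, 0.011]]
scene cap_top [(0.7, [271.3, 162.5])]
scene vial 0.71 [203. 213.  19.  38.] [[0.322, -0.022, 0.001], [0.399, -0.013, 0.05], [0.41, 0.051, 0.087]]
side jar 0.91 [164. 331. 111.  68.] [[0.172, -0.333, 0.002], [0.265, -0.285, 0.032], [0.365, -0.235, 0.111]]
side jar 0.6 [269. 182.  78.  36.] [[0.446, 0.135, 0.001], [0.519, 0.151, 0.033], [0.645, 0.234, 0.086]]
side jar 0.55 [252. 153.  22.  18.] [[0.468, 0.156, 0.1], [0.492, 0.169, 0.128], [0.517, 0.205, 0.132]]
side cap 0.52 [250. 157.  21.  15.] [[0.468, 0.156, 0.102], [0.492, 0.169, 0.129], [0.517, 0.204, 0.132]]
side tray 0.9 [300. 284. 120.  81.] [[0.445, -0.258, -0.0], [0.555, -0.188, 0.002], [0.675, -0.093, 0.01]]
side tray 0.32 [386. 261.  50.  40.] [[0.72, -0.208, 0.004], [0.771, -0.153, 0.037], [0.804, -0.125, 0.06]]
side cap_top [(0.87, [250.0, 149.9]), (0.17, [250.9, 186.3])]
side vial 0.93 [222. 221.  13.  31.] [[0.377, -0.023, -0.001], [0.393, -0.017, 0.054], [0.409, 0.071, 0.085]]
```

View pics/scene0.png

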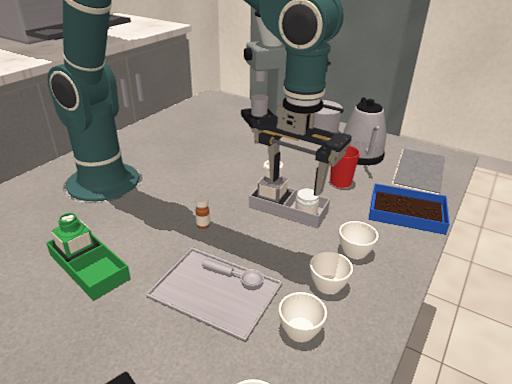

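View pics/side0.png

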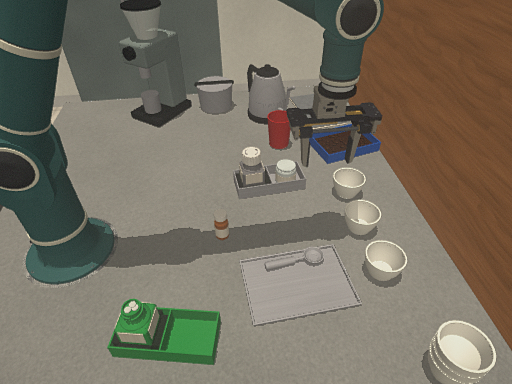

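Candidates for the cap (scene pixels): the white cap on the grey jar (272,168), the green look-alike jar (68,222), the tin (307,200), the vial cap (203,205). By the description it is the grey jar in the steel caddy, side pixel (251,157). I'll check it in a close crop and measure.

```bash
python3 - <<'E'
from h import *
im=cv2.imread('pics/side0.png');cv2.imwrite('pics/crop.png',cv2.resize(im[135:205,215:320],None,fx=6,fy=6,interpolation=cv2.INTER_CUBIC))
for c,box in (('side',(225,320,135,205)),('scene',(240,340,150,225))):
    d=np.load(c+'0.npy');u,v=np.meshgrid(np.arange(512),np.arange(384));P=w(c,u,v,d)
    s=np.zeros(d.shape,bool);s[box[2]:box[3],box[0]:box[1]]=1
    for lo,hi in((.124,.14),(.062,.072)):
        m=s&(d>0)&(P[...,2]>lo)&(P[...,2]<hi)&(abs(P[...,1]-.18)<.07)
        Q=P[m]; print(c,len(Q),lo,np.round([Q.min(0),np.median(Q,0),Q.max(0)],4).tolist(), cv2.minEnclosingCircle(Q[:,:2].astype(np.float32)) if len(Q) else '')
    # tray
    m=(d>0)&(P[...,2]>-.004)&(P[...,2]<.012)
    r=[x for x in nets.outline_of('tray',c)][0]['region']&m
    hull=P[r][:,:2]; print('tray',cv2.minAreaRect(hull.astype(np.float32)))
st=get_state();print(st['tool_pos'],st['tool_rot'],st['ft_force'],robot.pinch_z)
E
```

```text
side 185 0.124 [[0.4665, 0.1539, 0.125], [0.4919, 0.1775, 0.1302], [0.5185, 0.2089, 0.1334]] ((0.4923916459083557, 0.1814233362674713), 0.02778627537190914)
side 252 0.062 [[0.4574, 0.1452, 0.0621], [0.5878, 0.1828, 0.0662], [0.6255, 0.2202, 0.0719]] ((0.540989339351654, 0.18785123527050018), 0.0851433053612709)
tray ((0.5607904195785522, -0.17021073400974274), (0.24917128682136536, 0.18136002123355865), 5.280600547790527)
scene 74 0.124 [[0.4674, 0.1572, 0.124], [0.4879, 0.1775, 0.1315], [0.5194, 0.206, 0.1352]] ((0.49379900097846985, 0.18234658241271973), 0.026945719495415688)
scene 284 0.062 [[0.466, 0.1468, 0.0621], [0.5866, 0.1827, 0.0675], [0.624, 0.2234, 0.0718]] ((0.5450074672698975, 0.17507556080818176), 0.08284924179315567)
tray ((0.5537481307983398, -0.168258935213089), (0.25312912464141846, 0.18399745225906372), 5.202580451965332)
[ 6.50015213e-01 -3.45662676e-05  2.14618262e-01] [4.29956381e-05 7.07132069e-01 7.07081491e-01 2.29636119e-05] [-0.04642047  0.29571564  0.59132602] -0.0187
```

View pics/crop.png

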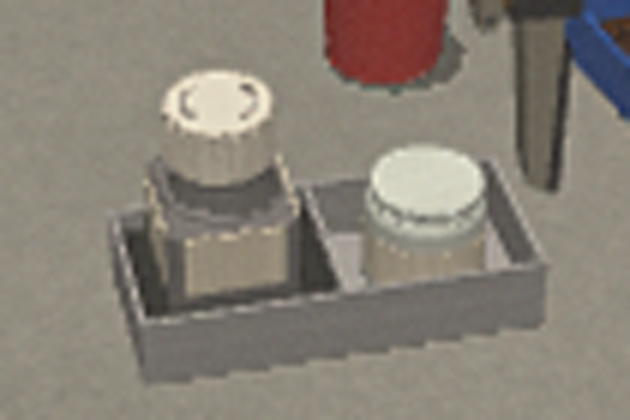

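The crop shows a white ribbed cap with two arrow marks on the grey square jar in the steel caddy, with the tin beside it, so this is the right jar. The cap's top is at about (0.493, 0.1815, 0.131). I'll move above it, pre-turned clockwise.

```bash
python3 -m pendant '[[6,-5,0,0.18],[12,-10,0,0.36],[18.1,-15.7,0,0.54],[18.1,-15.7,0,0.72],[18.1,-15.7,0,0.9],[18.1,-15.7,0,1.05],[18.1,-15.7,0,1.2],[18.1,-15.7,0,1.2],[18.1,-15.7,0,1.2]]' 9.1 45
python3 - <<'E'
from h import *
st=get_state();im,d=optics.read_camera('wrist');cv2.imwrite('pics/w1.png',im)
print(st['joints'],st['ft_force'])
u,v=np.meshgrid(np.arange(512),np.arange(384));P=w('wrist',u,v,d,st)
m=(d>0)&(P[...,2]>.124)&(P[...,2]<.137)&(np.hypot(P[...,0]-.493,P[...,1]-.1815)<.04)
Q=P[m];print(len(Q),np.median(Q,0),cv2.minEnclosingCircle(Q[:,:2].astype(np.float32)))
r=nets.spot_point('cap_top','wrist');print([(x['p'],x['at'],onz('wrist',*x['at'],.131,st)) for x in r[:3]])
E
```

```text
time_s: 1.82
tool_pos: [0.493, 0.1811, 0.2146]
tool_rot: [-0.0, 0.983, 0.186, 0.0]
ft_force: [0.4, 1.6, 0.2]
opening: 0.0909
finger_force: 0.0
[-0.50472168  0.2550962   0.10466678  1.91360994 -0.03185324  0.97431841
 -1.58294808] [0.4255346  1.55075346 0.16692323]
2170 [0.49403082 0.18536762 0.13079194] ((0.49244627356529236, 0.1849205046892166), 0.027274010702967644)
[(0.89, [246.6, 192.9], array([0.49287666, 0.185236  , 0.131     ]))]
```

View pics/w1.png

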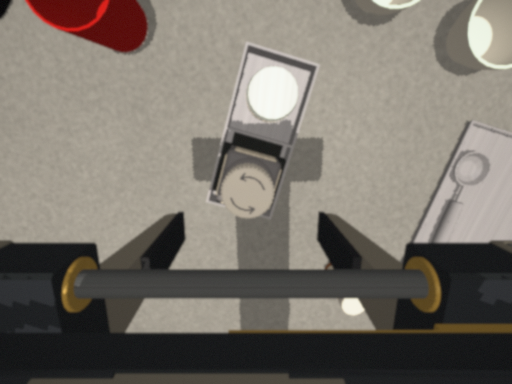

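The wrist view shows the cap at (247,192) between the open fingers, the tin at (272,92), and nothing in the way. The wrist puts the cap centre at about (0.4925, 0.185), so I'll go down and close gently to centre by feel.

```bash
python3 -m pendant '[[0,-0.25,4,0],[0,-0.25,8,0],[0,-0.25,11.5,0],[0,-0.25,11.5,0]]'; python3 -m pendant '[[0,0,0,0],[0,0,0,0],[0,0,0,0],[0,0,0,0],[0,0,0,0],[0,0,0,0]]' 4.5 6
```

```text
time_s: 2.42
tool_pos: [0.4903, 0.1824, 0.0975]
tool_rot: [0.001, 0.983, 0.185, -0.003]
ft_force: [-0.3, 0.1, -0.3]
opening: 0.091
finger_force: 0.0
time_s: 3.18
tool_pos: [0.4922, 0.184, 0.0998]
tool_rot: [-0.0, 0.983, 0.185, 0.0]
ft_force: [0.3, 3.4, 1.6]
opening: 0.054
finger_force: 6.0
```

```bash
python3 -m pendant '[[0,-0.08,0,0],[0,-0.08,0,0],[0,-0.08,0,0]]' 4.5 6;  python3 -m pendant '[[0,0,0,0],[0,0,0,0],[0,0,0,0]]' 4.5 50; python3 -m pendant '[[0,0,0.1,0],[0,0,0.2,0],[0,0,0.2,0],[0,0,0.2,0]]'
```

```text
time_s: 3.55
tool_pos: [0.4922, 0.1841, 0.0997]
tool_rot: [-0.0, 0.983, 0.184, 0.0]
ft_force: [0.4, 0.8, 1.6]
opening: 0.0534
finger_force: 6.0
time_s: 3.92
tool_pos: [0.4922, 0.184, 0.0997]
tool_rot: [0.0, 0.983, 0.184, 0.0]
ft_force: [2.1, 1.6, 1.9]
opening: 0.0532
finger_force: 50.0
time_s: 4.42
tool_pos: [0.4922, 0.184, 0.098]
tool_rot: [-0.0, 0.983, 0.184, 0.0]
ft_force: [-0.0, 0.1, 5.6]
opening: 0.0528
finger_force: 50.0
```

```bash
python3 -m pendant '[[0,0,0.1,0],[0,0,0.2,0],[0,0,0.2,0],[0,0,0.2,0]]';python3 -m pendant '[[0,0,0.05,-0.06],[0,0,0.05,-0.12],[0,0,0.05,-0.18],[0,0,0.05,-0.24],[0,0,0.05,-0.24]]'
```

```text
time_s: 4.92
tool_pos: [0.4923, 0.1841, 0.0966]
tool_rot: [-0.0, 0.983, 0.184, 0.0]
ft_force: [-0.7, 0.0, 10.8]
opening: 0.0533
finger_force: 50.0
time_s: 5.55
tool_pos: [0.4926, 0.1841, 0.0967]
tool_rot: [-0.0, 0.954, 0.301, 0.001]
ft_force: [-2.3, 0.5, 14.8]
opening: 0.0533
finger_force: 50.0
```

```bash
cat > s.py <<'E'
from station import get_state
s=get_state();print('T',s['ft_torque'].round(3) if hasattr(s['ft_torque'],'round') else s['ft_torque'],s['joints'][6])
E
python3 s.py; python3 -m pendant '[[0,0,0,-0.05],[0,0,0,-0.1],[0,0,0,-0.15],[0,0,0,-0.15]]'; python3 s.py
```

```text
T [-0.017  0.458 -0.142] -1.3626717953271965
time_s: 6.05
tool_pos: [0.4931, 0.1842, 0.0971]
tool_rot: [0.0, 0.929, 0.371, 0.001]
ft_force: [-2.0, -0.6, 16.8]
opening: 0.0532
finger_force: 50.0
T [-0.086  0.475 -0.13 ] -1.2327051056620149
```

```bash
python3 -m pendant '[[0,0,-0.03,-0.05],[0,0,-0.045,-0.1],[0,0,-0.065,-0.15],[0,0,-0.08,-0.2],[0,0,-0.095,-0.25],[0,0,-0.095,-0.25]]'; python3 s.py
```

```text
time_s: 6.8
tool_pos: [0.4932, 0.1843, 0.0979]
tool_rot: [0.0, 0.875, 0.484, 0.001]
ft_force: [-0.3, 1.0, 15.4]
opening: 0.0536
finger_force: 50.0
T [ 0.042  0.265 -0.087] -1.0156848360373756
```

```bash
python3 -m pendant '[[0,0,-0.02,-0.05],[0,0,-0.035,-0.1],[0,0,-0.055,-0.15],[0,0,-0.07,-0.2],[0,0,-0.085,-0.25],[0,0,-0.1,-0.3],[0,0,-0.1,-0.3]]'; python3 s.py; python3 -m pendant '[[0,0,-0.02,-0.05],[0,0,-0.035,-0.1],[0,0,-0.05,-0.15],[0,0,-0.065,-0.2],[0,0,-0.065,-0.2]]'; python3 s.py
```

```text
time_s: 7.68
tool_pos: [0.4933, 0.1844, 0.0989]
tool_rot: [0.001, 0.793, 0.609, 0.001]
ft_force: [-1.0, -0.4, 14.4]
opening: 0.0534
finger_force: 50.0
T [ 0.036  0.198 -0.121] -0.7546185461853384
time_s: 8.3
tool_pos: [0.4932, 0.1844, 0.0995]
tool_rot: [0.001, 0.728, 0.685, 0.001]
ft_force: [-1.0, 0.8, 14.3]
opening: 0.0533
finger_force: 50.0
T [ 0.089  0.155 -0.157] -0.5804733113287781
```

```bash
python3 -m pendant '[[0,0,-0.02,-0.05],[0,0,-0.035,-0.1],[0,0,-0.045,-0.15],[0,0,-0.045,-0.15]]'; python3 s.py; python3 -m pendant '[[0,0,0,-0.05],[0,0,0,-0.1],[0,0,0,-0.15],[0,0,0,-0.15]]'; python3 s.py
```

```text
time_s: 8.8
tool_pos: [0.4932, 0.1845, 0.1]
tool_rot: [0.001, 0.675, 0.738, 0.001]
ft_force: [-1.4, 0.7, 14.9]
opening: 0.0535
finger_force: 50.0
T [ 0.11   0.153 -0.146] -0.4497843974292331
time_s: 9.3
tool_pos: [0.4934, 0.1846, 0.1004]
tool_rot: [0.001, 0.617, 0.787, 0.001]
ft_force: [-1.0, -0.6, 17.3]
opening: 0.0535
finger_force: 50.0
T [-0.025  0.287 -0.09 ] -0.3193411288415321
```

```bash
python3 -m pendant '[[0,0,-0.03,-0.05],[0,0,-0.05,-0.1],[0,0,-0.065,-0.15],[0,0,-0.065,-0.15]]'; python3 s.py; python3 -m pendant '[[0,0,-0.01,-0.05],[0,0,-0.02,-0.1],[0,0,-0.03,-0.15],[0,0,-0.03,-0.15]]'; python3 s.py
```

```text
time_s: 9.8
tool_pos: [0.4935, 0.1847, 0.1009]
tool_rot: [0.001, 0.557, 0.831, 0.002]
ft_force: [-0.6, 1.2, 16.6]
opening: 0.0526
finger_force: 50.0
T [ 0.111  0.207 -0.088] -0.18855313629071058
time_s: 10.3
tool_pos: [0.4934, 0.1847, 0.1013]
tool_rot: [0.001, 0.493, 0.87, 0.001]
ft_force: [-1.1, -0.1, 18.0]
opening: 0.0529
finger_force: 50.0
T [ 0.071  0.263 -0.065] -0.05808417551221955
```

```bash
python3 -m pendant '[[0,0,-0.1,0],[0,0,-0.2,0],[0,0,-0.3,0],[0,0,-0.4,0],[0,0,-0.5,0],[0,0,-0.5,0],[0,0,-0.5,0]]'; python3 s.py; python3 -m pendant '[[0,0,-0.05,0],[0,0,-0.1,0],[0,0,-0.15,0],[0,0,-0.15,0]]'; python3 s.py
```

```text
time_s: 11.18
tool_pos: [0.4916, 0.1839, 0.104]
tool_rot: [-0.0, 0.493, 0.87, -0.0]
ft_force: [1.7, 1.6, 3.4]
opening: 0.0534
finger_force: 50.0
T [ 0.363 -0.369 -0.006] -0.05489315266238732
time_s: 11.68
tool_pos: [0.4914, 0.1838, 0.1052]
tool_rot: [-0.0, 0.493, 0.87, -0.0]
ft_force: [1.0, 1.5, 0.8]
opening: 0.0529
finger_force: 50.0
T [ 0.282 -0.303 -0.006] -0.05383906828382556
```

```bash
python3 -m pendant '[[0,0,-0.05,0],[0,0,-0.1,0],[0,0,-0.15,0],[0,0,-0.2,0],[0,0,-0.2,0],[0,0,-0.2,0]]'; python3 s.py
```

```text
time_s: 12.42
tool_pos: [0.4917, 0.184, 0.1076]
tool_rot: [-0.0, 0.493, 0.87, -0.0]
ft_force: [-0.8, -0.1, -0.0]
opening: 0.0534
finger_force: 50.0
T [ 0.049 -0.052 -0.01 ] -0.052515249416236004
```

```bash
python3 -m pendant '[[0,0,-0.3,0],[0,0,-0.6,0],[0,0,-1,0],[0,0,-2,0],[0,0,-4,0],[0,0,-6,0],[0,0,-8,0],[0,0,-8,0],[0,0,-8,0]]'; python3 - <<'E'
from h import *
st=get_state();print(st['ft_force'],st['tool_rot'])
im,d=optics.read_camera('side');cv2.imwrite('pics/s2.png',cv2.resize(im[60:340,120:400],None,fx=2,fy=2))
print([(x['p'],x['at']) for x in nets.spot_point('cap','side')])
# tray in tool axes
q=st['tool_rot'];M=R.from_quat([*q[1:],q[0]]).as_matrix()
print(M.round(3)); print('delta to (0.557,-0.19):',100*M.T@(np.array([.557,-.19,st['tool_pos'][2]])-st['tool_pos']))
for n in('tray','spoon'):print(n,[(x['p'],onz('side',*x['at'],.003)) for x in nets.spot_point(n,'side')[:2]])
E
```

```text
time_s: 13.55
tool_pos: [0.4915, 0.1838, 0.1872]
tool_rot: [-0.0, 0.493, 0.87, -0.0]
ft_force: [0.1, -0.2, -1.1]
opening: 0.0534
finger_force: 50.0
[ 0.11367275 -0.22594392 -1.12085148] [-1.17371183e-04  4.92938248e-01  8.70064251e-01 -2.63092138e-04]
[(0.67, [248.4, 134.1]), (0.55, [359.0, 227.5])]
[[-0.514  0.858 -0.   ]
 [ 0.858  0.514 -0.   ]
 [-0.    -0.001 -1.   ]]
delta to (0.557,-0.19): [-3.54308036e+01 -1.35957826e+01  9.75105049e-03]
tray [(0.93, array([ 0.55722934, -0.16419857,  0.003     ]))]
spoon [(0.73, array([ 0.56685883, -0.10815493,  0.003     ]))]
```

View pics/s2.png

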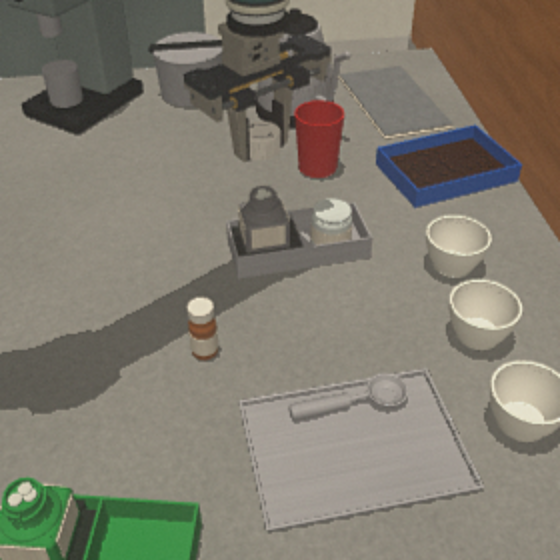

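The jar is open and the cap hangs in the gripper. The tray is clear except for the spoon near its +y edge, at about (350,400) in the crop. Moving over the tray centre, a bit to -y.

```bash
python3 -m pendant '[[-3,-1,0,0],[-8,-3,0,0],[-14,-5.4,0,0],[-20,-7.7,0,0],[-26,-10,0,0],[-31,-12,0,0],[-34,-13,0,0],[-35.4,-13.6,0,0],[-35.4,-13.6,0,0],[-35.4,-13.6,0,0],[-35.4,-13.6,0,0]]'; python3 - <<'E'
from h import *
st=get_state();im,d=optics.read_camera('wrist');cv2.imwrite('pics/w3.png',im)
u,v=np.meshgrid(np.arange(512),np.arange(384));P=w('wrist',u,v,d,st)
x,y,z=st['tool_pos'];m=(d>0)&(np.hypot(P[...,0]-x,P[...,1]-y)<.02)&(P[...,2]>z)
print('top above tip',np.percentile(P[m][:,2]-z,[10,50,90]) if m.any() else None)
f=(d>0)&(np.hypot(P[...,0]-.56,P[...,1]+.19)<.06)&(abs(P[...,2])<.015);print('floor',np.median(P[f][:,2]) if f.any() else None)
E
```

```text
time_s: 15.12
tool_pos: [0.5573, -0.1877, 0.1877]
tool_rot: [-0.0, 0.492, 0.871, 0.0]
ft_force: [0.1, 0.9, 0.0]
opening: 0.0524
finger_force: 50.0
top above tip [0.02975728 0.03056049 0.03159872]
floor 0.0027125177759097507
```

View pics/w3.png

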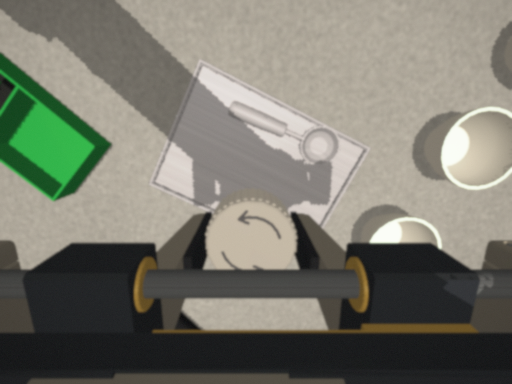

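The cap is level in the fingers at (252,235), its underside level with the fingertips, and it is over the clear part of the tray. Lowering.

```bash
python3 -m pendant '[[0,0,3,0],[0,0,7,0],[0,0,11,0],[0,0,14,0],[0,0,16,0],[0,0,17.2,0],[0,0,17.8,0],[0,0,18,0],[0,0,18,0],[0,0,18,0]]'; python3 -m pendant '[[0,0,0.1,0],[0,0,0.2,0],[0,0,0.3,0],[0,0,0.4,0],[0,0,0.4,0],[0,0,0.4,0]]'
```

```text
time_s: 16.42
tool_pos: [0.5576, -0.1897, 0.0083]
tool_rot: [0.001, 0.493, 0.87, 0.0]
ft_force: [-0.9, -0.4, -0.7]
opening: 0.0529
finger_force: 50.0
time_s: 17.18
tool_pos: [0.5571, -0.1895, 0.0035]
tool_rot: [-0.0, 0.493, 0.87, -0.0]
ft_force: [0.6, -0.9, -0.2]
opening: 0.0532
finger_force: 50.0
```

```bash
python3 -m pendant '[[0,0,0.05,0],[0,0,0.1,0],[0,0,0.1,0],[0,0,0.1,0]]'; python3 -m pendant '[[0,0,0,0],[0,0,0,0]]' 5.2 5
```

```text
time_s: 17.68
tool_pos: [0.5572, -0.1895, 0.0034]
tool_rot: [0.0, 0.493, 0.87, -0.0]
ft_force: [-3.3, 1.0, 6.5]
opening: 0.053
finger_force: 53.9
time_s: 17.92
tool_pos: [0.5572, -0.1896, 0.0035]
tool_rot: [0.0, 0.493, 0.87, -0.0]
ft_force: [-3.4, 1.4, 7.5]
opening: 0.0536
finger_force: 11.4
```

Contact with the floor at 6–7 N. Opening and backing straight up.

```bash
python3 -m pendant '[[0,0,-0.1,0],[0,0,-0.1,0],[0,0,-0.1,0],[0,0,-0.1,0],[0,0,-0.1,0],[0,0,-0.1,0]]' 7.5; python3 -m pendant '[[0,0,-1,0],[0,0,-3,0],[0,0,-6,0],[0,0,-10,0],[0,0,-14,0],[0,0,-18,0],[0,0,-18,0],[0,0,-18,0]]'; python3 - <<'E'
from h import *
im,d=optics.read_camera('side');cv2.imwrite('pics/s4.png',cv2.resize(im[150:340,200:420],None,fx=3,fy=3))
u,v=np.meshgrid(np.arange(512),np.arange(384));P=w('side',u,v,d)
m=(d>0)&(np.hypot(P[...,0]-.557,P[...,1]+.19)<.045)&(P[...,2]>.026)&(P[...,2]<.045);Q=P[m]
print(np.percentile(Q,[5,50,95],axis=0).round(4).tolist(),cv2.minEnclosingCircle(Q[:,:2].astype(np.float32)))
E
```

```text
time_s: 18.68
tool_pos: [0.5573, -0.1894, 0.0035]
tool_rot: [0.0, 0.493, 0.87, 0.0]
ft_force: [0.3, -0.5, -0.1]
opening: 0.0752
finger_force: 0.0
time_s: 19.68
tool_pos: [0.5568, -0.1895, 0.1841]
tool_rot: [0.0, 0.493, 0.87, -0.0]
ft_force: [-0.3, 0.3, -0.6]
opening: 0.0749
finger_force: 0.0
[[0.5347, -0.2147, 0.0284], [0.5563, -0.1937, 0.0325], [0.5781, -0.1713, 0.0344]] ((0.5574437975883484, -0.19159473478794098), 0.02729737013578415)
```

View pics/s4.png

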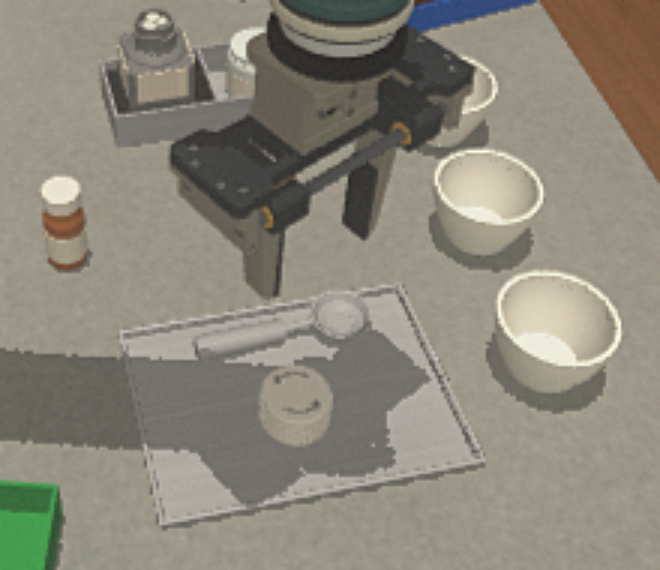

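The cap stands upright on the tray floor at crop pixel (295,405), about 20 mm to -y of the tray's middle. Its top is at z ≈ 0.033, the spoon hasn't moved and the jar is open. Handing in.

```bash
python3 -c "
from station import robot;print(robot.job_done())"
```

```text
the job is handed in; nothing more can be done
None
```

The jar is open and its cap stands upright and flat on the tray floor, clear of the spoon; pressing peaked at about 18 N in the readings I took, and the job is handed in (it returned no verdict).

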